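Drift the carved cover plate into line and peg it down

TASK

The carved cover plate lies askew on the base block: take the red-handled drift pin from the leaning rack and push it fully home through one plate hole into the base to pull the holes into line, and while it stays there fit a wooden peg fully home in the other hole. Then pull the pin and put it back fully home in a free hole of the rack, and only then fit the second peg fully home in the hole the pin came from. Leave the other things on the table alone.

Things in the scene. Friction and masses are not known exactly. Their poses are not given: they have to be found in the camera images.
- base: Fixed pale wooden base block, 90 x 180 x 45 mm (x, y, z), with a foot strip (16 mm high, reaching 59 mm from the middle) along each long side. Origin: centre of its underside, on the table. Two vertical through holes 18 mm in diameter, 100 mm apart on its long (y) axis. Upright, yaw up to 0.35.
- base_hole0 (a point): Mouth centre of the base's hole at its y = -50 mm, on the top face 45 mm above the table.
- base_hole1 (a point): The same for the base's hole at its y = +50 mm.
- plate: Loose dark carved plate, 70 x 150 x 14 mm (x, y, z), 0.2 kg, lying flat on the base but shifted by up to 11 mm and turned by up to 0.04 rad, so that its two through holes (18 mm in diameter, 100 mm apart on its y axis) are out of line with the base's. Origin: centre of its underside; it belongs centred on the base. Rests on four 2 mm corner feet (counted in the 14 mm).
- plate_hole0 (a point): Mouth centre of the plate's hole at its y = -50 mm, on its top face (14 mm over its underside). Belongs over base_hole0.
- plate_hole1 (a point): The same for the plate's hole at its y = +50 mm. Belongs over base_hole1.
- rack: Fixed wooden rack, 120 x 254 mm, 95 mm high, its bored face leaning 30 degrees to its own +x (roughly away from the robot). Three blind square holes, 18 mm wide, 60 mm deep, 75 mm apart along its y; their outward direction is (0.5, 0, 0.866) in the rack's frame. Origin: on the table, straight below the middle hole's mouth. Upright, yaw up to 0.25. Pin and pegs stand in it in any order.
- pin: Steel drift pin with a red round handle, 105 mm long, 0.15 kg. Origin: centre of the shoulder (flat underside of the handle); z along the axis towards the handle's end. Handle 26 mm in diameter, 50 mm long. Shank 55 mm: 20 mm at 16 mm diameter, then a cone to a 4 mm tip. Starts in a rack hole, shoulder on the leaning face; home in the base its shoulder is on the plate, 59 mm above the table.
- peg_a: Pale wooden peg with dark rings on its head, 82 mm long, 0.06 kg. Origin: centre of the shoulder under the head; z along the axis towards the head's end. Head 26 mm in diameter, 36 mm long. Shank 46 mm long, 15.4 mm in diameter, its last 20 mm a cone to a 5 mm tip. Starts in a rack hole as the pin does; fully home its shoulder is on the plate, 59 mm above the table.
- peg_b: A second peg, the same as peg_a; the two are interchangeable.
- chisel: Loose bystander: chisel lying between the work things, 200 mm long, 24 mm high. Origin: on the table under its middle.
- offcut: Loose bystander: wood offcut 80 x 50 x 28 mm in front of the robot. Origin: centre of the underside.
- cup: Loose bystander: white cup, 74 mm wide, 85 mm high. Origin: centre of the underside.
- bowl: Bystander, fixed in place: dark wooden bowl, 120 mm wide, 50 mm high. Origin: centre of the underside.
- oil_jar: Loose bystander: amber jar, 60 mm wide, 80 mm high. Origin: centre of the underside.
- mallet: Bystander, fixed in place: wooden mallet lying on its side, about 220 mm long, 60 mm high. Origin: under the handle's root at the head.
- brush: Bystander, fixed in place: dusting brush lying on the table. Origin: underside of its middle.
- rack_hole0 (a point): Mouth centre of the rack's hole at its y = -75 mm, on the leaning face, 76 mm above the table.
- rack_hole1 (a point): Mouth centre of the rack's hole at its y = 0, on the leaning face, 76 mm above the table.
- rack_hole2 (a point): Mouth centre of the rack's hole at its y = +75 mm, on the leaning face, 76 mm above the table.

How it is judged (in metres and radians):
On the way, in this order (a step that is already met when the one before it is completed fails the run):
1. the drift pin stands fully home (shoulder within 4 mm of the plate) in one of the plate's holes and the base hole under it, those holes in line within 4 mm ((((z of pin in the frame of base between 0.055 and 0.063 m and horizontal distance between pin and base_hole0 below 0.005 m and angle between pin's own z axis and vertical below 0.09 rad) and horizontal distance between plate_hole0 and base_hole0 below 0.004 m and z of plate in the frame of base below 0.048 m and angle between plate's own z axis and vertical below 0.06 rad) or ((z of pin in the frame of base between 0.055 and 0.063 m and horizontal distance between pin and base_hole1 below 0.005 m and angle between pin's own z axis and vertical below 0.09 rad) and horizontal distance between plate_hole1 and base_hole1 below 0.004 m and z of plate in the frame of base below 0.048 m and angle between plate's own z axis and vertical below 0.06 rad))), for 0.2 s.
2. with the pin still home, a peg is fully home in the other hole ((((z of pin in the frame of base between 0.055 and 0.063 m and horizontal distance between pin and base_hole0 below 0.005 m and angle between pin's own z axis and vertical below 0.09 rad) and ((z of peg_a in the frame of base between 0.055 and 0.063 m and horizontal distance between peg_a and base_hole1 below 0.005 m and angle between peg_a's own z axis and vertical below 0.09 rad) or (z of peg_b in the frame of base between 0.055 and 0.063 m and horizontal distance between peg_b and base_hole1 below 0.005 m and angle between peg_b's own z axis and vertical below 0.09 rad))) or ((z of pin in the frame of base between 0.055 and 0.063 m and horizontal distance between pin and base_hole1 below 0.005 m and angle between pin's own z axis and vertical below 0.09 rad) and ((z of peg_a in the frame of base between 0.055 and 0.063 m and horizontal distance between peg_a and base_hole0 below 0.005 m and angle between peg_a's own z axis and vertical below 0.09 rad) or (z of peg_b in the frame of base between 0.055 and 0.063 m and horizontal distance between peg_b and base_hole0 below 0.005 m and angle between peg_b's own z axis and vertical below 0.09 rad))))), for 0.2 s.
3. the pin is back in the rack, the first peg still home and the other peg not yet fitted ((distance between pin and rack_hole0 below 0.008 m or distance between pin and rack_hole1 below 0.008 m or distance between pin and rack_hole2 below 0.008 m) and (((z of peg_a in the frame of base between 0.055 and 0.063 m and horizontal distance between peg_a and base_hole0 below 0.005 m and angle between peg_a's own z axis and vertical below 0.09 rad) and not (z of peg_b in the frame of base between 0.055 and 0.063 m and horizontal distance between peg_b and base_hole1 below 0.005 m and angle between peg_b's own z axis and vertical below 0.09 rad)) or ((z of peg_a in the frame of base between 0.055 and 0.063 m and horizontal distance between peg_a and base_hole1 below 0.005 m and angle between peg_a's own z axis and vertical below 0.09 rad) and not (z of peg_b in the frame of base between 0.055 and 0.063 m and horizontal distance between peg_b and base_hole0 below 0.005 m and angle between peg_b's own z axis and vertical below 0.09 rad)) or ((z of peg_b in the frame of base between 0.055 and 0.063 m and horizontal distance between peg_b and base_hole0 below 0.005 m and angle between peg_b's own z axis and vertical below 0.09 rad) and not (z of peg_a in the frame of base between 0.055 and 0.063 m and horizontal distance between peg_a and base_hole1 below 0.005 m and angle between peg_a's own z axis and vertical below 0.09 rad)) or ((z of peg_b in the frame of base between 0.055 and 0.063 m and horizontal distance between peg_b and base_hole1 below 0.005 m and angle between peg_b's own z axis and vertical below 0.09 rad) and not (z of peg_a in the frame of base between 0.055 and 0.063 m and horizontal distance between peg_a and base_hole0 below 0.005 m and angle between peg_a's own z axis and vertical below 0.09 rad)))), for 0.2 s.
At the end, for the whole second after the job is handed in: A peg upright (0.09 rad) in each base hole, shoulder within 4 mm of the plate's top and 5 mm of the hole's axis; plate flat on the base (3 mm), holes in line within 4 mm; pin's shoulder within 8 mm of a rack hole's mouth; all at rest ((((z of peg_a in the frame of base between 0.055 and 0.063 m and horizontal distance between peg_a and base_hole0 below 0.005 m and angle between peg_a's own z axis and vertical below 0.09 rad) and (z of peg_b in the frame of base between 0.055 and 0.063 m and horizontal distance between peg_b and base_hole1 below 0.005 m and angle between peg_b's own z axis and vertical below 0.09 rad)) or ((z of peg_a in the frame of base between 0.055 and 0.063 m and horizontal distance between peg_a and base_hole1 below 0.005 m and angle between peg_a's own z axis and vertical below 0.09 rad) and (z of peg_b in the frame of base between 0.055 and 0.063 m and horizontal distance between peg_b and base_hole0 below 0.005 m and angle between peg_b's own z axis and vertical below 0.09 rad))) and (distance between pin and rack_hole0 below 0.008 m or distance between pin and rack_hole1 below 0.008 m or distance between pin and rack_hole2 below 0.008 m) and horizontal distance between plate_hole0 and base_hole0 below 0.004 m and horizontal distance between plate_hole1 and base_hole1 below 0.004 m and z of plate in the frame of base below 0.048 m and angle between plate's own z axis and vertical below 0.06 rad and linear speed of each of plate, pin, peg_a, peg_b below 0.02 m/s); the robot touches nothing.
It fails at once if a loose bystander (chisel, offcut, cup or jar) is moved by more than 40 mm (distance of any of chisel, offcut, cup, oil_jar from where it was at the start of the episode above 0.04 m).
It also fails if it takes over 72 s, if anything falls off the work surface, if the arm or the gripper's body presses on something with over 40 N, if the wrist force passes 120 N, or if a joint passes its speed limit or range.

ROBOT

A 7-joint arm with a two-finger parallel gripper is mounted at the origin on the work surface. World frame = base frame: x ahead of the robot, y to its left, z up, the work surface at z = 0. Lengths are in m, angles in degrees, forces in N, time in s.
With the tool pointing down it reaches from about 0.35 to 0.775 m from the base axis. Payload 3.1 kg.
Tool frame: the origin (TCP) lies on the centre line of the jaws, within the pads' length; the fingertips stand 17 mm ahead of it and the grasp point (between the pads) lies 2 mm behind it (robot.tip_reach is the distance from the TCP to the fingertips, in m); z points along the fingers, y is the line along which they close (so a half turn about z gives the same grasp; the last joint's range is limited). The gripper opens to 85 mm and grips with 20 to 120 N. Pads are 22 mm wide; open, the fingers measure 114 mm over their backs; the gripper's body (76 mm by 85 mm) begins 54 mm behind the grasp point. The pads swing forward as they close: fully open they stand 13 mm farther back than shut.
Start: joints at [63.673, 17.813, 0.802, 86.603, -0.252, 75.585, -1.558], TCP at [0.223, -0.503, 0.248] pointing down, gripper open.
Joint ranges: [-154.91, 154.91], [-16.99, 109.72], [-72.82, 74.43], [7.12, 147.25], [-82.49, 262.49], [11.32, 116.49], [-174.64, 174.64]. Speed limits (degrees/s): [159.86, 159.86, 180, 180, 180, 180, 180].

INTERFACE

Orientations are given as [roll, pitch, yaw] about the fixed x, y, z axes, in that order (R = Rz(yaw) Ry(pitch) Rx(roll)).
In Python, from station import robot, fingers, vision, workorder, recognise gives the robot as it stands. Calls block until the motion is done:
- robot.move_to(position, orientation): joint-space move of the TCP to a pose.
- robot.line_to(position, orientation=None, velocity=0.15, f_stop=None): straight line of the TCP; orientation=None keeps the orientation; velocity is the mean speed in m/s. With f_stop (N) it stops when the force on the tool has changed by that much, and returns True; else False.
- robot.move_j(angles): joint-space move.
- fingers.gripper_to(opening, force=None): opening from 0.0 (shut) to 1.0 (fully open); force is the grip in N (None keeps the last); returns when the fingers have stopped.
- robot.pause(seconds).
- robot.inverse_kinematics(position, orientation): joint angles nearest the present ones, or None.
- vision.grab_frame(name): name is "scene" or "top"; returns the picture (420x560x3 uint8, red, green, blue); there is no depth.
- vision.calibration(name): a dict with "mtx" (3x3 intrinsics, pixels), "k1" (the pictures are not rectified: a ray, as slopes to the right and down, at radius r is drawn at 1 + k1 r^2 times it, then the intrinsics apply), "extrinsics" (4x4, takes a point from world to camera coordinates). Camera axes: x right, y up, looking along -z (the intrinsics and any distortion apply to the point x, -y, -z); pixel columns grow to the right and rows downward; lengths in m; the calibration is good to about 2 mm. A picture is of the moment at which its call begins. calibration takes no time and is no camera call.
A pose or a line that the arm cannot do raises robot.PlanningError and nothing moves.
- workorder.close_job(): hands the job in; it is judged then, once.
Trained networks look in the newest picture that a camera, given by its name, has taken for a name from the list of things; names that differ only in an ending like _2 or _b are one class to them, and where a whole thing is asked for, a point or a joint stands for the part that bears it (a point fixed in the world has none). Each returns a list of dicts, best first, with "p" (0 to 1); they miss things now and then, are a little off and sometimes report something else, mostly with a low value. They report only what shows in the picture. A call takes as long as a camera call.
- recognise(label, camera): "rect" ([centre column, centre row, width, height] in pixels, round what is visible of it).
Readings, each from a call of its own:
- robot.current_time_s(): time.
- robot.current_joint_positions(): joint angles.
- robot.current_dq(): joint speeds.
- robot.current_joint_torque(): joint torques, N m.
- robot.current_tool_pos(): TCP position.
- robot.current_eef_rot(): TCP orientation.
- robot.current_contact_force(): force on the tool from outside, world axes, zero at the start.
- robot.current_torque(): the same for the moment, N m.
- robot.current_finger_gap(): opening from 0.0 (shut) to 1.0 (fully open).
- robot.current_gripper_force(): force on a finger pad.
Only numpy, scipy, OpenCV 4.12 (cv2) and the standard library are available. Lean on these libraries where they do the work, as an engineer would, in place of code of your own. Each camera call takes 0.05 s, during which the arm holds its last target. There are 200 camera calls.

## Working session

There is one attempt and no reset: what is moved stays moved. The work goes in short steps, each a Python script; the robot and the scene stay as the last script left them, time stands still between calls to the robot, and variables do not carry over. Pictures are saved under pics/ and viewed, at most 13 in all, crops included, and the job is handed in when it is done.

```bash
ls; mkdir -p pics; python3 - <<'E'
from station import robot, fingers, vision, workorder, recognise
import cv2, numpy as np
np.set_printoptions(precision=4,suppress=True)
for c in ("scene","top"):
    im=vision.grab_frame(c); cv2.imwrite(f"pics/{c}0.png",cv2.cvtColor(im,cv2.COLOR_RGB2BGR))
    k=vision.calibration(c); print(c,k["mtx"],k["k1"],k["extrinsics"])
    for l in ("base","plate","plate_hole0","base_hole0","rack","rack_hole0","pin","peg_a","chisel"):
        print(l,[(round(d["p"],2),np.round(d["rect"],1).tolist()) for d in recognise(l,c)])
print(robot.current_time_s(), robot.current_eef_rot(), robot.tip_reach)
E
```

```text
pics
scene [[459.013    0.     284.8303]
 [  0.     459.013  209.8353]
 [  0.       0.       1.    ]] -0.021371515759807877 [[-0.5838  0.8117  0.0192  0.3717]
 [-0.5762 -0.4308  0.6945  0.2791]
 [ 0.572   0.3944  0.7192 -1.7484]
 [ 0.      0.      0.      1.    ]]
base [(0.93, [362.3, 251.9, 69.8, 56.5]), (0.42, [194.6, 137.8, 55.2, 43.2])]
plate [(0.87, [365.3, 249.8, 57.2, 44.8])]
plate_hole0 [(0.75, [366.5, 248.7, 58.3, 47.4])]
base_hole0 [(0.8, [362.2, 253.8, 71.4, 60.4])]
rack [(0.76, [262.6, 182.4, 75.9, 67.9])]
rack_hole0 [(0.85, [264.8, 180.4, 73.1, 67.9]), (0.3, [364.1, 254.2, 69.5, 60.1])]
pin []
peg_a [(0.58, [241.3, 156.7, 9.0, 8.3]), (0.57, [293.9, 222.1, 46.4, 39.9]), (0.45, [270.5, 182.8, 10.4, 10.8])]
chisel [(0.79, [293.8, 224.2, 42.5, 40.3]), (0.65, [343.8, 300.6, 45.2, 40.8]), (0.18, [363.1, 251.4, 72.6, 61.0])]
top [[453.0029   0.     279.7031]
 [  0.     453.0029 208.3107]
 [  0.       0.       1.    ]] -0.13977183105800772 [[ 0.0263 -0.9996 -0.0122 -0.0159]
 [ 0.9865  0.0239  0.162  -0.5971]
 [-0.1616 -0.0163  0.9867 -1.2313]
 [ 0.      0.      0.      1.    ]]
base [(0.67, [203.4, 224.7, 63.9, 46.7])]
plate [(0.92, [199.8, 217.4, 58.3, 33.9]), (0.59, [203.8, 221.2, 67.6, 48.3])]
plate_hole0 [(0.73, [197.3, 220.8, 58.3, 34.1]), (0.58, [376.4, 239.1, 11.0, 11.4])]
base_hole0 [(0.82, [205.3, 221.7, 64.4, 45.0])]
rack [(0.55, [345.2, 242.9, 98.0, 62.2])]
rack_hole0 [(0.78, [345.6, 243.4, 96.8, 58.5])]
pin [(0.58, [351.4, 231.1, 10.1, 19.0])]
peg_a [(0.59, [322.0, 226.1, 12.3, 18.9])]
chisel [(0.74, [346.8, 161.2, 21.9, 30.0]), (0.71, [283.5, 218.8, 9.0, 72.1]), (0.6, [468.7, 265.6, 44.2, 85.1])]
1.0 [-179.9998    0.0015   23.9431] 0.017
```

```bash
python3 - <<'E'
import cv2
a=cv2.imread("pics/top0.png")[150:300,150:420]; cv2.imwrite("pics/top0c.png",cv2.resize(a,(798,443),interpolation=cv2.INTER_CUBIC))
a=cv2.imread("pics/scene0.png")[120:320,200:440]; cv2.imwrite("pics/scene0c.png",cv2.resize(a,(720,600),interpolation=cv2.INTER_CUBIC))
E
```

```text
(no output)
```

View pics/top0c.png

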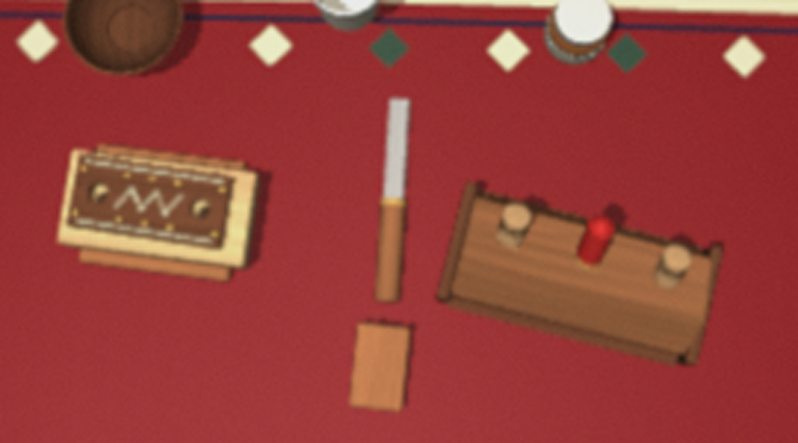

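View pics/scene0c.png

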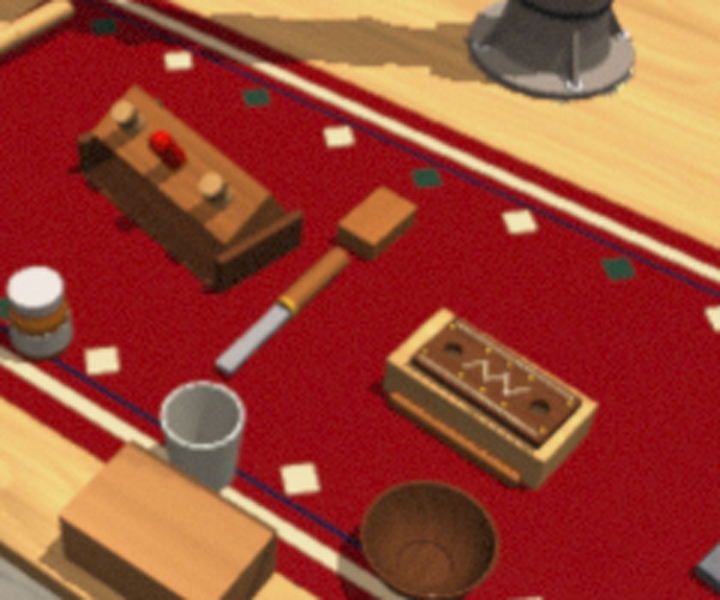

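View pics/top0.png

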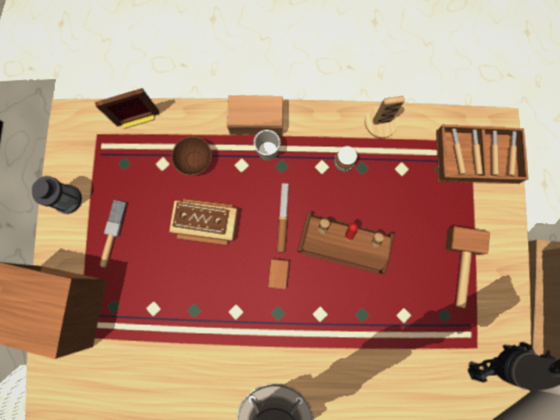

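```bash
python3 - <<'E'
import cv2, numpy as np
t=cv2.imread("pics/top0.png"); s=cv2.imread("pics/scene0.png")
def z(im,x,y,w,h,f): return cv2.resize(im[y:y+h,x:x+w],None,fx=f,fy=f,interpolation=cv2.INTER_CUBIC)
# rack: top x298-398,y210-276 ; scene x222-302,y146-220
def grid(a,x,y,f,st=10):
    for c in range(0,a.shape[1],st*f): cv2.putText(a,str(x+c//f),(c,9),0,.35,(255,255,255)); cv2.line(a,(c,0),(c,a.shape[0]),(255,255,0),1) if c else 0
    for r in range(0,a.shape[0],st*f): cv2.putText(a,str(y+r//f),(0,r+9),0,.35,(255,255,255)); cv2.line(a,(0,r),(a.shape[1],r),(255,255,0),1) if r else 0
    return a
cv2.imwrite("pics/r.png",np.vstack([grid(z(t,300,214,98,36,8),300,214,8),grid(z(s,224,146,98,38,8),224,146,8)]))
cv2.imwrite("pics/b.png",np.vstack([grid(z(t,164,194,84,52,5)[:,:420],164,194,5),np.zeros((2,420,3),np.uint8),grid(z(s,324,220,84,64,5),324,220,5)]))
E
```

```text
(no output)
```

View pics/r.png

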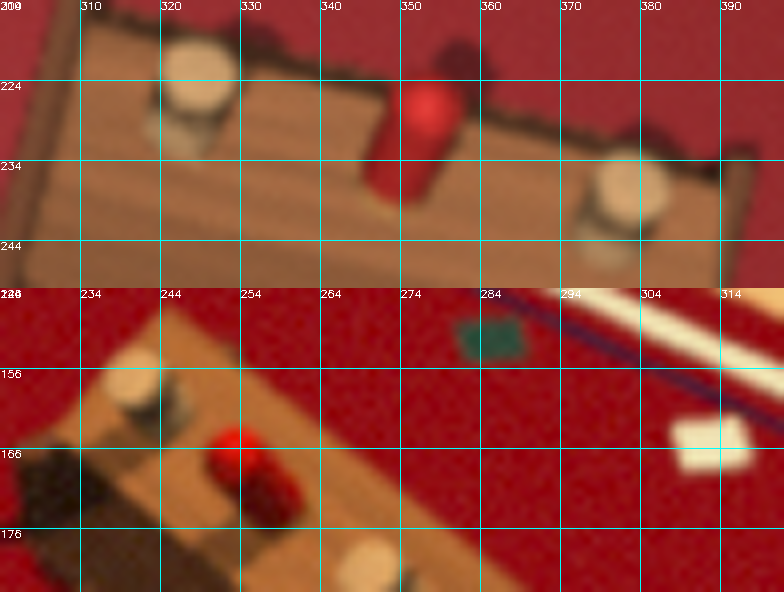

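View pics/b.png

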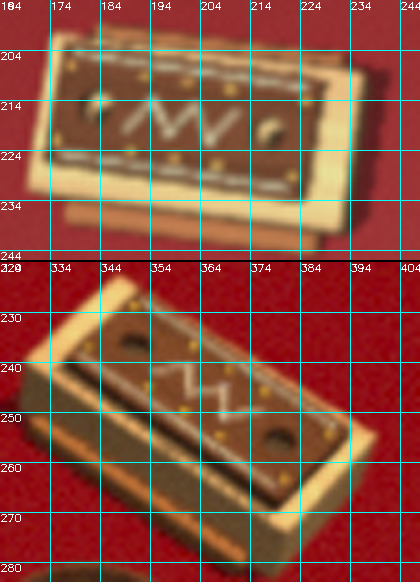

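```bash
cat > h.py <<'E'
from station import robot, fingers, vision, workorder, recognise
import cv2, numpy as np
from scipy.optimize import least_squares
from scipy.spatial.transform import Rotation as Ro
np.set_printoptions(precision=4,suppress=True)
K={c:vision.calibration(c) for c in("scene","top")}
def proj(c,P):
    k=K[c]; E=k["extrinsics"]; p=np.atleast_2d(P)@E[:3,:3].T+E[:3,3]
    s=np.c_[p[:,0]/-p[:,2],-p[:,1]/-p[:,2]]; s=s*(1+k["k1"]*(s**2).sum(1,keepdims=True))
    return s@k["mtx"][:2,:2].T+k["mtx"][:2,2]
def Rz(a): return Ro.from_euler("z",a).as_matrix()
def place(q,L): return np.array(L)@Rz(q[2]).T+[q[0],q[1],0]
def fit(q0,L,obs):  # obs: {cam: pixels}
    f=lambda q: np.concatenate([(proj(c,place(q,L))-obs[c]).ravel() for c in obs])
    r=least_squares(f,q0,loss="soft_l1"); return r.x, r.fun.reshape(-1,2)
E
cat > fit0.py <<'E'
from h import *
o=np.array([.5,0,.866])
head=[np.array([0,y,.076])+o*l for y,l in((.075,.036),(0,.05),(-.075,.036))]
R={"top":np.array([[324.4,222.9],[353.4,227.1],[378.6,236.9]]),"scene":np.array([[269.9,181],[253.1,166.1],[240.2,156.8]])}
B=[[.045,.09,.045],[-.045,.09,.045],[.045,-.09,.045],[-.045,-.09,.045]]
OB={"top":np.array([[174,200.2],[169.2,232],[236.8,208.2],[232.2,240.2]]),"scene":np.array([[380.8,272.8],[398.4,253.8],[328.6,239.2],[348,222.4]])}
H=[[0,.05,.059],[0,-.05,.059]]
OH={"top":np.array([[183.6,214.6],[217.8,219.8]]),"scene":np.array([[379.8,255],[350.6,235.6]])}
for n,q0,L,o_ in(("rack",(.55,-.2,0),head,R),("base",(.6,.2,0),B,OB),("plate",(.6,.2,0),H,OH)):
    for obs in (o_,{"top":o_["top"]},{"scene":o_["scene"]}):
        q,r=fit(q0,L,obs); print(n,list(obs),q,"px rms",np.sqrt((r**2).mean()).round(2))
        if len(obs)==2: print(r.round(1).tolist())
E
python3 fit0.py
```

```text
rack ['top', 'scene'] [ 0.5156 -0.1912 -0.2323] px rms 0.36
[[-0.1, 0.3], [-0.7, 0.0], [-0.2, 0.3], [-0.4, -0.3], [-0.7, 0.3], [-0.3, -0.2]]
rack ['top'] [ 0.5161 -0.1921 -0.2322] px rms 0.22
rack ['scene'] [ 0.515  -0.1899 -0.2328] px rms 0.19
base ['top', 'scene'] [ 0.558   0.2173 -0.1012] px rms 0.5
[[0.3, 0.8], [0.0, -0.1], [-0.8, 0.5], [-0.7, -0.1], [-0.1, 0.5], [-0.1, 0.2], [-0.2, -0.0], [-1.2, -0.2]]
base ['top'] [ 0.5588  0.2165 -0.0998] px rms 0.43
base ['scene'] [ 0.5568  0.2179 -0.1068] px rms 0.35
plate ['top', 'scene'] [ 0.5636  0.2221 -0.1273] px rms 0.6
[[-0.7, 0.4], [-0.3, 0.5], [-1.1, 0.0], [-0.6, 0.5]]
plate ['top'] [ 0.565   0.2206 -0.125 ] px rms 0.15
plate ['scene'] [ 0.5615  0.2236 -0.1249] px rms 0.24
```

```bash
cat >> h.py <<'E'
RQ=np.array([.5156,-.1912,-.2323]); BQ=np.array([.558,.2173,-.1012]); PQ=np.array([.5636,.2221,-.1273])
AX=Rz(RQ[2])@[.5,0,.8660254]; YR=Rz(RQ[2])@[0,1,0]; UP=np.array([0,0,1.])
def mouth(i): return place(RQ,[[0,(i-1)*.075,.076]])[0]
def bh(i,q=None): return place(BQ if q is None else q,[[0,(2*i-1)*.05,.059]])[0]
def orient(a,y): return Ro.from_matrix(np.c_[np.cross(y,-a),y,-a]).as_euler("xyz",degrees=True)
def tcp(S,a,h): return np.asarray(S)+a*(h-.002)
E
python3 - <<'E'
from h import *
hp=.032
for sg in(1,-1):
  for n,S,a,y,h in(("pin",mouth(1),AX,YR,hp),("pin_up",mouth(1)+AX*.09,AX,YR,hp),("peg0",mouth(0),AX,YR,.024),("peg2",mouth(2),AX,YR,.024),("h0",bh(0),UP,YR,hp),("h0u",bh(0)+[0,0,.1],UP,YR,hp),("h1",bh(1),UP,YR,hp)):
    j=robot.inverse_kinematics(tcp(S,a,h),orient(a,sg*y)); print(sg,n,None if j is None else np.array(j).round(1))
E
```

```text
1 pin [ 32.8  52.  -31.8  63.8  20.7 100.4  79.8]
1 pin_up [ 29.   54.5 -32.5  46.6  22.  114.   82. ]
1 peg0 [ 37.4  52.7 -29.9  62.6  22.9 100.5  86.2]
1 peg2 [ 28.2  52.  -33.7  65.7  18.9  98.6  73.2]
1 h0 [ 12.6  36.7 -46.   93.1  28.9  62.8  35.3]
1 h0u [ 14.5  31.3 -49.5  86.1  24.3  73.8  39. ]
1 h1 [  8.9  48.8 -61.8  84.9  43.9  72.8  18.8]
-1 pin [ 20.7  48.4  -6.9  64.5   5.9  97.4 -89.3]
-1 pin_up [ 19.7  51.5  -6.8  47.4   6.1 111.4 -88.6]
-1 peg0 [ 25.5  49.4  -4.9  63.3   7.8  97.1 -83.1]
-1 peg2 [ 16.2  48.   -9.2  66.4   4.3  95.9 -95.9]
-1 h0 [   6.    33.3  -35.3   93.3   21.5   60.2 -139. ]
-1 h0u [  10.    28.9  -41.7   86.3   19.7   72.4 -137.5]
-1 h1 [  -2.5   39.1  -38.4   85.4   25.7   64.6 -149.1]
```

```bash
python3 - <<'E'
from h import *
o=orient(AX,YR); S=mouth(1)
fingers.gripper_to(.55,60)
robot.move_to(tcp(S+AX*.08,AX,.032),o)
print("stop",robot.line_to(tcp(S,AX,.032),o,velocity=.1,f_stop=12), robot.current_tool_pos(), tcp(S,AX,.032))
fingers.gripper_to(0,100); print(robot.current_finger_gap()*85, robot.current_gripper_force(), robot.current_contact_force())
print(robot.line_to(tcp(S+AX*.07,AX,.032),o,velocity=.15), robot.current_contact_force(),robot.current_finger_gap()*85)
T=bh(0); T=T+(PQ[:2].tolist()+[0]-np.r_[BQ[:2],0])*.5; print("T",T)
robot.move_to(tcp(S+AX*.05+[0.03,.1,.08],UP,.032),orient(UP,YR))
robot.move_to(tcp(T+[0,0,.085],UP,.032),orient(UP,YR))
for c in("top","scene"):
    im=vision.grab_frame(c); cv2.imwrite(f"pics/{c}1.png",cv2.cvtColor(im,cv2.COLOR_RGB2BGR))
    print(c,proj(c,[T+[0,0,.085],T+[0,0,.135],T+[0,0,.03]]).tolist(),[(round(d["p"],2),np.round(d["rect"],1).tolist()) for d in recognise("pin",c)])
print(robot.current_time_s(),robot.current_finger_gap()*85,robot.current_contact_force(),robot.current_tool_pos()-tcp(T+[0,0,.085],UP,.032))
E
cat > zoom.py <<'E'
import cv2,numpy as np
def g(p,x,y,w,h,f,st=10):
    a=cv2.resize(cv2.imread(p)[y:y+h,x:x+w],None,fx=f,fy=f,interpolation=cv2.INTER_CUBIC)
    for c in range(0,a.shape[1],st*f): cv2.putText(a,str(x+c//f),(c,9),0,.35,(255,255,255)); cv2.line(a,(c,0),(c,a.shape[0]),(255,255,0),1) if c else 0
    for r in range(0,a.shape[0],st*f): cv2.putText(a,str(y+r//f),(0,r+9),0,.35,(255,255,255)); cv2.line(a,(0,r),(a.shape[1],r),(255,255,0),1) if r else 0
    return a
E
python3 -c "
from zoom import *
cv2.imwrite('pics/z1.png',np.hstack([g('pics/top1.png',170,180,66,99,6),g('pics/scene1.png',320,190,66,99,6)]))"
```

```text
stop False [ 0.5307 -0.1949  0.1026] [ 0.5302 -0.1947  0.102 ]
23.83804347740809 97.84229636192322 [2.4085 0.4695 3.3539]
False [-0.673   0.3754 -1.4544] 24.061641132626843
T [0.5557 0.17   0.059 ]
top [[213.60306949101832, 216.52787466740742], [210.49922511650186, 213.65446273918715], [216.734375979047, 219.42496328639987]] []
scene [[353.27939895249, 215.0819816216568], [355.6473395304163, 202.2202775089072], [350.8234359139877, 228.40796824509945]] [(0.48, [352.2, 213.1, 8.9, 26.1])]
6.9417 23.974263527711052 [-0.4312  0.4825 -1.4523] [ 0.0011 -0.0023  0.0001]
```

View pics/z1.png

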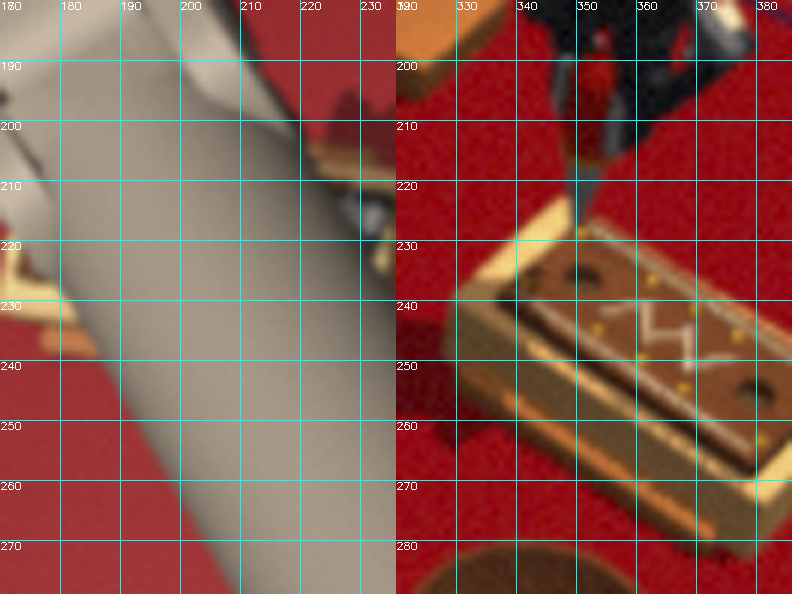

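```bash
cat >> h.py <<'E'
BQ=np.array([.5574,.2177,-.103]); PQ=np.array([.562,.223,-.126])
def insert(S0,S1,a,o,h,n,kx=1.2e-4,fmax=40,v=.04,log=True,back=0):
    """step from shoulder pose S0 to S1 in n steps, yielding sideways to the felt force"""
    f0=np.array(robot.current_contact_force()); d=np.zeros(3); fl=[]
    for i in range(1,n+1):
        S=S0+(S1-S0)*i/n
        robot.line_to(tcp(S+d,a,h),o,velocity=v)
        f=np.array(robot.current_contact_force())-f0
        lat=f-a*(f@a); d=d+np.clip(kx*lat,-.0015,.0015)
        fl.append((i,f.round(1).tolist(),(d*1e3).round(1).tolist(),(robot.current_tool_pos()-tcp(S,a,h)).round(4).tolist()))
        if log: print(*fl[-1])
        if f@a>fmax: print("STOP"); break
    return d
E
python3 - <<'E'
from h import *
o=orient(UP,YR); B=bh(0); P=bh(0,PQ); M=(B+P)/2; print(B,P)
robot.line_to(tcp(M+[0,0,.06],UP,.032),o); robot.pause(.2)
print(robot.current_tool_pos()-tcp(M+[0,0,.06],UP,.032), robot.current_contact_force())
d=insert(M+[0,0,.06],M+[0,0,.034],UP,o,.032,3)
print(robot.current_time_s())
E
```

```text
[0.5523 0.168  0.059 ] [0.5557 0.1734 0.059 ]
[0.0007 0.0002 0.001 ] [ 0.0241  0.5094 -1.8242]
1 [-0.0, -1.6, 0.7] [-0.0, -0.2, 0.0] [-0.0003, -0.0002, -0.0005]
2 [-0.4, -0.6, 0.0] [-0.0, -0.3, 0.0] [-0.0002, -0.0002, -0.0004]
3 [0.4, 0.3, -0.3] [-0.0, -0.2, 0.0] [-0.0003, 0.0, -0.0003]
8.5583
```

```bash
python3 - <<'E'
from h import *
o=orient(UP,YR); B=bh(0); P=bh(0,PQ); M=(B+P)/2
M=M+[0,-.0002,0]
d=insert(M+[0,0,.034],B+[0,0,.014],UP,o,.032,5)
if abs(robot.current_contact_force()[2])<40: d=insert(B+d+[0,0,.014],B+d+[0,0,.0005],UP,o,.032,5,fmax=30)
print(robot.current_time_s(), robot.current_contact_force(), robot.current_finger_gap()*85)
E
```

```text
1 [0.2, 0.8, 0.8] [0.0, 0.1, 0.0] [-0.0, 0.0002, -0.0001]
2 [0.9, 1.2, 0.6] [0.1, 0.2, 0.0] [-0.0, 0.0002, -0.0001]
3 [0.0, 1.5, 1.8] [0.1, 0.4, 0.0] [-0.0, 0.0002, -0.0002]
4 [-0.1, 0.1, -0.1] [0.1, 0.4, 0.0] [-0.0006, -0.0005, -0.0009]
5 [-0.7, 0.5, -0.8] [0.1, 0.5, 0.0] [-0.0002, -0.0002, -0.0007]
1 [1.0, -0.1, 0.5] [0.1, -0.0, 0.0] [-0.0001, -0.0005, -0.0003]
2 [0.2, -0.1, -0.1] [0.2, -0.0, 0.0] [0.0001, -0.0001, -0.0002]
3 [2.0, 0.1, 0.6] [0.4, -0.0, 0.0] [0.0003, 0.0002, -0.0001]
4 [1.7, 0.1, 0.1] [0.6, -0.0, 0.0] [0.0004, 0.0003, -0.0002]
5 [2.4, 0.5, -0.2] [0.9, 0.1, 0.0] [0.0005, 0.0003, -0.0003]
11.0583 [ 2.1128  1.8408 -3.0685] 23.882147893060285
```

```bash
python3 - <<'E'
from h import *
p=np.array(robot.current_tool_pos()); o=orient(UP,YR)
print(robot.line_to(p-[0,0,.006],o,velocity=.02,f_stop=15), robot.current_tool_pos(),robot.current_tool_pos()-p,robot.current_contact_force())
z=robot.current_tool_pos()[2]
fingers.gripper_to(.5); p=np.array(robot.current_tool_pos())
robot.line_to(p+[0,0,.09],o,velocity=.2)
S=mouth(0)
robot.move_to(tcp(S+AX*.075,AX,.024),orient(AX,YR))
for c in("top","scene"):
    im=vision.grab_frame(c); cv2.imwrite(f"pics/{c}2.png",cv2.cvtColor(im,cv2.COLOR_RGB2BGR))
print(robot.current_time_s())
E
python3 -c "
from zoom import *
cv2.imwrite('pics/z2.png',np.hstack([g('pics/top2.png',164,190,80,60,5),g('pics/scene2.png',324,210,80,75,5)[:300]]))"
```

```text
True [0.553  0.1688 0.0882] [ 0.0002  0.0001 -0.001 ] [-0.5651 -0.7001  4.7762]
13.9583
```

View pics/z2.png

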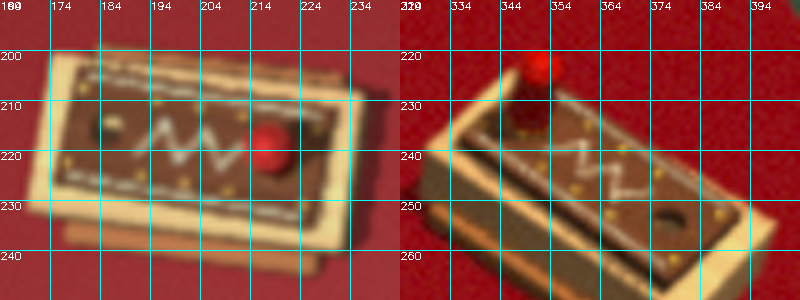

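```bash
python3 - <<'E'
from h import *
e={"top":np.array([217.,219.2]),"scene":np.array([352.,223.2])}
hh={"top":np.array([185.,215.]),"scene":np.array([377.4,253.8])}
b={c:e[c]-proj(c,[.553,.1688,.1085])[0] for c in e}; print(b, bh(1))
for cs in(("top",),("scene",),("top","scene")):
  for w in(0,1):
    r=least_squares(lambda q:np.concatenate([proj(c,[q[0],q[1],.059])[0]-hh[c]+w*b[c] for c in cs]),[.56,.26]); print(cs,w,r.x)
E
```

```text
{'top': array([ 0.9675, -0.2485]), 'scene': array([0.1906, 0.1866])} [0.5625 0.2674 0.059 ]
('top',) 0 [0.5701 0.2655]
('top',) 1 [0.5693 0.2682]
('scene',) 0 [0.5683 0.2667]
('scene',) 1 [0.568  0.2659]
('top', 'scene') 0 [0.5693 0.2662]
('top', 'scene') 1 [0.5688 0.2671]
```

```bash
cat >> h.py <<'E'
BQ=BQ+[.0004,.0005,0]
def take(i,h):
    S=mouth(i); o=orient(AX,YR)
    print("stop",robot.line_to(tcp(S,AX,h),o,velocity=.12,f_stop=12), robot.current_tool_pos()-tcp(S,AX,h))
    fingers.gripper_to(0,100); print("gap",robot.current_finger_gap()*85,robot.current_gripper_force())
    robot.line_to(tcp(S+AX*.06,AX,h),o,velocity=.15); print("gap",robot.current_finger_gap()*85)
    return S+AX*.06
def home(o):
    p=np.array(robot.current_tool_pos()); r=robot.line_to(p-[0,0,.006],o,velocity=.02,f_stop=15)
    print("home",r,robot.current_tool_pos(),robot.current_contact_force())
def release():
    fingers.gripper_to(.5); p=np.array(robot.current_tool_pos()); a=Ro.from_euler("xyz",robot.current_eef_rot(),degrees=True).as_matrix()[:,2]
    robot.line_to(p-a*.08,velocity=.2)
E
python3 - <<'E'
from h import *
o=orient(UP,YR); h=.024
S=take(0,h)
robot.move_to(tcp(S+[.02,.08,.09],UP,h),o)
B=bh(1); P=np.array([.5687,.267,.059]); M=(B+P)/2; print(B,M)
robot.move_to(tcp(M+[0,0,.07],UP,h),o)
im=vision.grab_frame("scene"); cv2.imwrite("pics/scene3.png",cv2.cvtColor(im,cv2.COLOR_RGB2BGR))
print(proj("scene",[M+[0,0,.024]]), robot.current_tool_pos()-tcp(M+[0,0,.07],UP,h))
robot.line_to(tcp(M+[0,0,.05],UP,h),o,velocity=.1);robot.pause(.15)
d=insert(M+[0,0,.05],M+[0,0,.031],UP,o,h,4,fmax=12)
print(robot.current_time_s())
E
```

```text
stop False [0.0007 0.0001 0.0007]
gap 23.852198811155215 97.97532320022583
gap 23.184432495998703
[0.5629 0.2679 0.059 ] [0.5658 0.2675 0.059 ]
[[379.5047 247.9081]] [ 0.0014 -0.0022 -0.0001]
1 [-0.1, -1.3, -0.9] [-0.0, -0.2, 0.0] [-0.0001, -0.0002, -0.0003]
2 [1.3, 0.6, -1.1] [0.1, -0.1, 0.0] [-0.0002, -0.0004, -0.0005]
3 [0.6, 0.3, -1.4] [0.2, -0.1, 0.0] [-0.0001, -0.0003, -0.0005]
4 [0.0, 0.1, -1.4] [0.2, -0.0, 0.0] [0.0, -0.0003, -0.0005]
19.5
```

```bash
python3 - <<'E'
from h import *
o=orient(UP,YR); h=.024; B=bh(1); M=(B+[.5687,.267,.059])/2
d=insert(M+[0,0,.031],B+[0,0,.012],UP,o,h,6,fmax=12)
if abs(robot.current_contact_force()[2])<12: d=insert(B+d+[0,0,.012],B+d+[0,0,.001],UP,o,h,4,fmax=12)
print(robot.current_time_s(), robot.current_finger_gap()*85)
im=vision.grab_frame("scene"); cv2.imwrite("pics/scene4.png",cv2.cvtColor(im,cv2.COLOR_RGB2BGR))
E
python3 -c "
from zoom import *
cv2.imwrite('pics/z3.png',np.hstack([g('pics/scene3.png',335,200,66,80,6),g('pics/scene4.png',335,200,66,80,6)]))"
```

```text
1 [0.1, -0.3, 0.3] [0.0, -0.0, 0.0] [0.0, 0.0, -0.0001]
2 [0.6, 0.6, -0.6] [0.1, 0.0, 0.0] [0.0002, -0.0, -0.0002]
3 [1.1, 0.4, -0.2] [0.2, 0.1, 0.0] [0.0001, 0.0, -0.0002]
4 [1.5, 0.6, -0.8] [0.4, 0.2, 0.0] [0.0001, 0.0, -0.0003]
5 [1.8, 0.0, -1.1] [0.6, 0.2, 0.0] [0.0002, 0.0, -0.0004]
6 [1.4, 0.8, -0.7] [0.8, 0.2, 0.0] [0.0004, 0.0001, -0.0004]
1 [0.1, -1.2, 0.0] [0.0, -0.1, 0.0] [-0.0003, -0.0001, -0.0004]
2 [-1.3, 0.3, -0.2] [-0.1, -0.1, 0.0] [-0.0002, -0.0001, -0.0003]
3 [-0.3, -0.4, -0.5] [-0.2, -0.2, 0.0] [-0.0003, -0.0001, -0.0003]
4 [-0.4, -1.0, 0.5] [-0.2, -0.3, 0.0] [-0.0003, -0.0001, -0.0002]
22.0 23.324326384142108
```

View pics/z3.png

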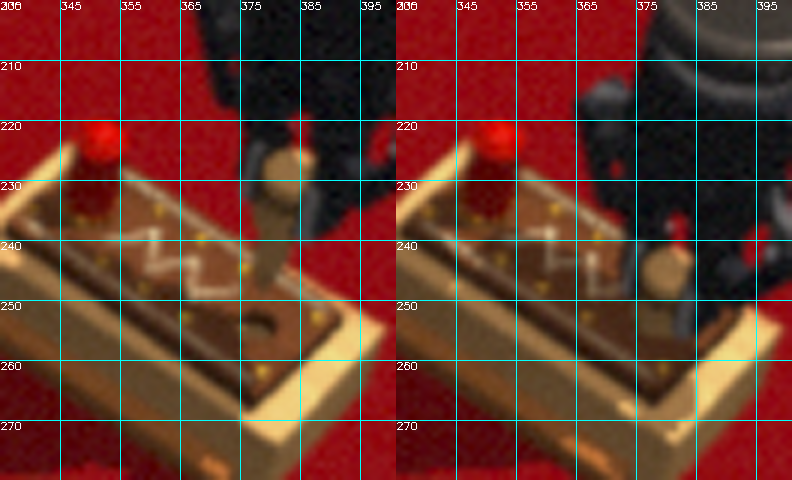

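```bash
python3 - <<'E'
from h import *
o=orient(UP,YR); B=bh(1)
print(proj("scene",[B+[0,0,.037],B]))
home(o); release()
robot.move_to([.50,0.02,.25],o)
for c in("top","scene"):
    im=vision.grab_frame(c); cv2.imwrite(f"pics/{c}5.png",cv2.cvtColor(im,cv2.COLOR_RGB2BGR))
print(robot.current_time_s())
E
python3 -c "
from zoom import *
cv2.imwrite('pics/z4.png',np.hstack([g('pics/top5.png',164,194,76,56,5),g('pics/scene5.png',324,210,80,56,5)]))"
```

```text
[[380.9473 244.3066]
 [378.6896 252.8051]]
home True [0.5636 0.2681 0.0808] [-1.1932  0.1953  5.0552]
24.3333
```

View pics/z4.png

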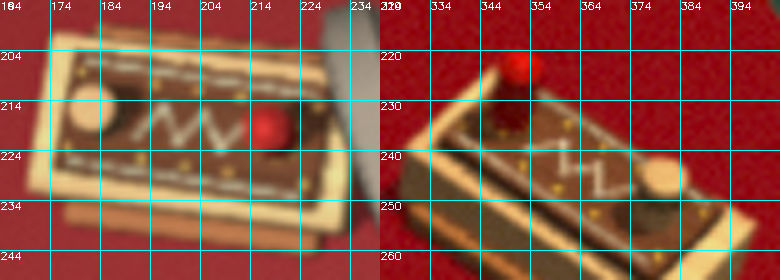

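```bash
python3 - <<'E'
from h import *
o=orient(UP,YR); h=.032; P=np.array([.553,.1688,.0584])
robot.move_to(tcp(P+[0,0,.08],UP,h),o)
print(robot.line_to(tcp(P,UP,h),o,velocity=.12,f_stop=12)); fingers.gripper_to(0,100); print(robot.current_finger_gap()*85,robot.current_contact_force())
robot.line_to(tcp(P+[0,0,.08],UP,h),o,velocity=.12); print(robot.current_finger_gap()*85)
S=mouth(1); o2=orient(AX,YR)
robot.move_to(tcp(S+AX*.06+[.02,.1,.08],UP,h),o)
robot.move_to(tcp(S+AX*.07,AX,h),o2); robot.pause(.2)
for c in("top","scene"):
    im=vision.grab_frame(c); cv2.imwrite(f"pics/{c}6.png",cv2.cvtColor(im,cv2.COLOR_RGB2BGR))
print(robot.current_tool_pos()-tcp(S+AX*.07,AX,h))
d=insert(S+AX*.07,S+AX*.03,AX,o2,h,6,fmax=12)
print(robot.current_time_s())
E
```

```text
False
24.01605089486622 [-0.2114 -0.4441  5.6083]
23.862111365910224
[0.0004 0.0009 0.0026]
1 [-0.1, -0.3, -0.2] [-0.0, -0.0, -0.0] [-0.0005, -0.0002, -0.0001]
2 [-1.0, -1.6, -0.4] [-0.1, -0.2, 0.0] [-0.0003, -0.0001, -0.0004]
3 [-0.2, -0.7, -0.0] [-0.1, -0.3, 0.0] [-0.0004, -0.0003, -0.0003]
4 [-0.3, -0.7, -0.2] [-0.1, -0.4, 0.0] [-0.0004, -0.0004, -0.0003]
5 [0.5, -0.9, -0.9] [-0.1, -0.5, -0.0] [-0.0005, -0.0005, -0.0003]
6 [-0.0, -0.7, -0.8] [-0.0, -0.6, -0.1] [-0.0004, -0.0005, -0.0003]
30.8917
```

```bash
python3 - <<'E'
from h import *
h=.032; S=mouth(1); o2=orient(AX,YR); d0=np.array([0,-.0003,0])
d=insert(S+d0+AX*.03,S+d0+AX*.001,AX,o2,h,6,fmax=14)
p=np.array(robot.current_tool_pos()); r=robot.line_to(p-AX*.006,o2,velocity=.02,f_stop=12)
q=robot.current_tool_pos(); print(r,(q-tcp(S,AX,h))@AX,robot.current_contact_force(),robot.current_time_s())
E
```

```text
1 [-0.1, -0.2, 0.4] [-0.0, -0.0, 0.0] [-0.0001, 0.0003, -0.0002]
2 [0.4, 1.8, -1.0] [0.1, 0.2, -0.0] [0.0, 0.0006, -0.0004]
3 [0.3, 2.2, -1.1] [0.2, 0.4, -0.0] [0.0, 0.0006, -0.0005]
4 [0.1, 2.3, -0.7] [0.2, 0.7, -0.0] [0.0001, 0.0007, -0.0004]
5 [1.0, 2.1, -1.7] [0.4, 0.9, -0.1] [0.0, 0.0007, -0.0005]
6 [3.0, -0.7, 7.2] [0.3, 1.0, -0.1] [0.0012, 0.0005, 0.0013]
True 0.00271767523787915 [ 2.3878 -0.4603  3.3681] 32.7417
```

```bash
python3 - <<'E'
from h import *
h=.024; o=orient(UP,YR)
release()
for c in("scene",):
    im=vision.grab_frame(c); cv2.imwrite(f"pics/{c}7.png",cv2.cvtColor(im,cv2.COLOR_RGB2BGR))
robot.move_to(tcp(mouth(2)+AX*.075,AX,h),orient(AX,YR))
S=take(2,h)
robot.move_to(tcp(S+[.02,.08,.09],UP,h),o)
B=bh(0); robot.move_to(tcp(B+[0,0,.07],UP,h),o)
robot.line_to(tcp(B+[0,0,.05],UP,h),o,velocity=.1);robot.pause(.15)
im=vision.grab_frame("scene"); cv2.imwrite("pics/scene8.png",cv2.cvtColor(im,cv2.COLOR_RGB2BGR))
d=insert(B+[0,0,.05],B+[0,0,.03],UP,o,h,3,fmax=12)
print(robot.current_time_s())
E
python3 -c "
from zoom import *
cv2.imwrite('pics/z5.png',np.hstack([g('pics/scene7.png',224,140,66,80,6),g('pics/scene8.png',324,195,66,80,6)]))"
```

```text
stop False [ 0.0005 -0.0008  0.0005]
gap 23.730319652256906 97.99054026603699
gap 23.42876453201396
1 [0.3, -0.7, 0.3] [0.0, -0.1, 0.0] [-0.0003, -0.0002, -0.0004]
2 [1.3, -0.0, 0.1] [0.2, -0.1, 0.0] [-0.0002, -0.0003, -0.0005]
3 [0.8, -1.4, -0.2] [0.3, -0.3, 0.0] [-0.0001, -0.0003, -0.0004]
38.6917
```

View pics/z5.png

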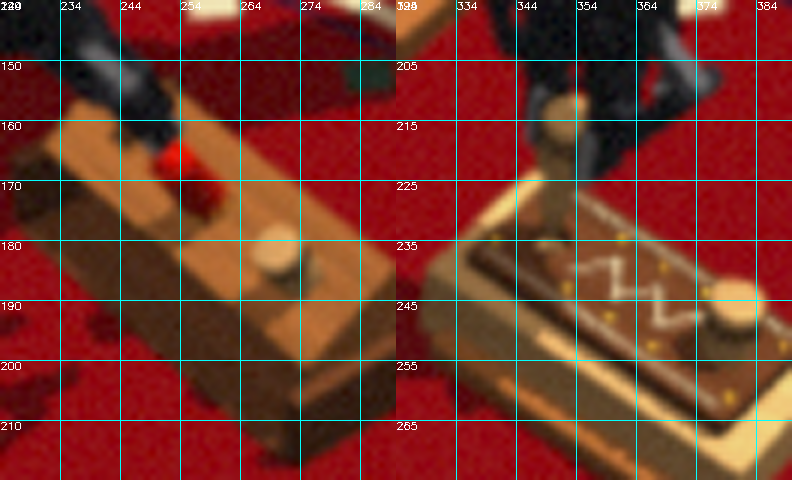

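```bash
python3 - <<'E'
from h import *
h=.024; o=orient(UP,YR); B=bh(0)
d=insert(B+[0,0,.03],B+[0,0,.001],UP,o,h,8,fmax=14)
home(o)
print(robot.current_time_s())
E
```

```text
1 [0.3, 1.4, 0.3] [0.0, 0.2, 0.0] [-0.0002, -0.0001, -0.0003]
2 [-0.5, 0.7, -0.4] [-0.0, 0.3, 0.0] [-0.0, 0.0, -0.0003]
3 [-0.3, 1.5, 0.3] [-0.1, 0.4, 0.0] [-0.0001, 0.0001, -0.0003]
4 [-1.3, 1.9, 0.3] [-0.2, 0.7, 0.0] [-0.0001, 0.0003, -0.0003]
5 [-0.7, 1.3, -0.1] [-0.3, 0.8, 0.0] [-0.0003, 0.0006, -0.0003]
6 [-0.6, 1.7, 0.4] [-0.4, 1.0, 0.0] [-0.0004, 0.0008, -0.0003]
7 [-0.8, 0.6, 0.6] [-0.5, 1.1, 0.0] [-0.0005, 0.0009, -0.0003]
8 [-0.2, 1.5, -0.1] [-0.5, 1.3, 0.0] [-0.0006, 0.001, -0.0003]
home True [0.5525 0.1698 0.0805] [-1.2987 -0.5298  5.8888]
40.95
```

```bash
python3 - <<'E'
from h import *
o=orient(UP,YR); release()
robot.move_to([.40,0.0,.30],o); robot.move_to([.35,-.25,.30],o); robot.pause(.3)
for c in("top","scene"):
    im=vision.grab_frame(c); cv2.imwrite(f"pics/{c}9.png",cv2.cvtColor(im,cv2.COLOR_RGB2BGR))
print(proj("scene",[bh(0)+[0,0,.036],bh(1)+[0,0,.036]]),proj("top",[bh(0)+[0,0,.036],bh(1)+[0,0,.036]]),robot.current_time_s())
E
python3 -c "
from zoom import *
cv2.imwrite('pics/z6.png',np.vstack([np.hstack([g('pics/top9.png',164,194,80,56,5),g('pics/scene9.png',324,210,80,56,5)]),np.hstack([g('pics/top9.png',310,210,80,56,5),g('pics/scene9.png',224,140,80,56,5)])]))"
```

```text
[[351.1739 226.1061]
 [380.885  244.5411]] [[216.8952 220.2589]
 [181.1238 215.6091]] 44.2667
```

View pics/z6.png

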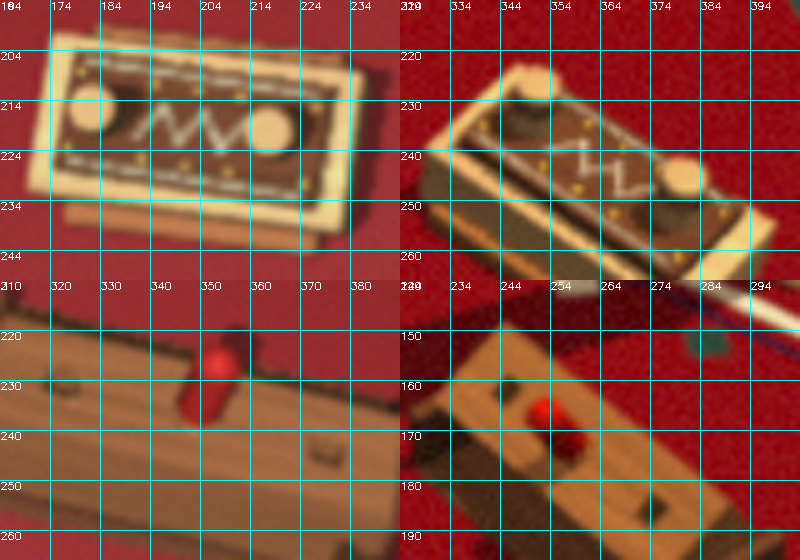

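The final picture shows both pegs seated: heads at top (217,220) and (182,215), scene (351,226) and (380,245), all within about 1 px of the predicted positions. The pin is back in the middle rack hole, with its handle end at scene (253,166), as at the start.

```bash
python3 -c "
from station import workorder
print(workorder.close_job())"
```

```text
the job is handed in; nothing more can be done
None
```

I handed the job in at about 44 s of robot time: both pegs are fully home, the plate is lined up on the base and the pin is back in the middle rack hole, by force contact and the last pictures; the system returned no verdict.

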